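Return the tipped sample beaker to the stack

TASK

One of the three sample beakers lies on its side on the bench, beside the stack of the other two. Stand it on its base on the bench and let go so that you can change your grip, then take it again and nest it fully down inside the top beaker of the stack. Set it down rather than drop it, leave the stack standing where it is, and do not disturb the steel dish, the slide box or the dropper bottle.

Things in the scene. Friction and masses are not known exactly. Their poses are not given: they have to be found in the camera images.
- beaker: sample beaker lying on its side: tapered white plastic cup, 76 mm tall, outer diameter 41 mm at the base, 64 mm at 72 mm height, then a 67 mm rolled lip; wall 2 mm, about 45 g. Origin: centre of its base's underside; z axis runs from base to open mouth. Lying on base edge and lip, z points sideways and rises 10 degrees, origin 20 mm over the bench; standing, z is up and the origin at bench height.
- stack_top: upper of two nested upright beakers of the same shape and size; it receives the lying one. Origin: centre of its base's underside; z up. Four inner ribs carry the next beaker, which when fully down sits concentric, its origin 26 mm above this origin, its rim 26 mm above this rim (22 mm free between the lips), with 2 mm side play.
- stack_base: lower beaker of the stack, same shape and size, standing loose on the bench. Origin: centre of its underside, at bench height; z up. The stack of two is 102 mm tall, of three 128 mm.
- dish: bystander: a round stainless steel bowl, rim diameter 100 mm, 42 mm tall, standing on the bench. Origin at the centre of its underside, z up.
- slide_box: bystander: a flat black closed slide box, 85 x 98 x 34 mm, on the bench. Origin at the centre of its underside, z up.
- dropper: bystander: a small amber glass dropper bottle with a black cap, diameter 38 mm, 82 mm tall, standing on the bench. Origin at the centre of its underside, z up.
Things that resemble listed ones, but are neither listed nor needed, are in the scene too. What is shaped like the beaker but pink is not meant.

How it is judged:
On the way:
1. the beaker stands upright on its base on the bench, let go (angle between beaker's own z axis and vertical below 0.1 rad and height (world z) of beaker below 0.008 m and contact force between beaker and the fingers below 0.05 N), for 0.2 s.
At the end, for the whole second after the job is handed in: The beaker rests fully down and concentric inside the top beaker of the stack (its base 22 to 29 mm above that beaker's base, within 5 mm of its axis, upright within 0.08 rad); the other two are still nested the same way and the stack stands upright on the bench; everything is at rest (z of beaker in the frame of stack_top between 0.022 and 0.029 m and horizontal distance between beaker and stack_top below 0.005 m and angle between beaker's own z axis and vertical below 0.08 rad and z of stack_top in the frame of stack_base below 0.029 m and horizontal distance between stack_top and stack_base below 0.005 m and angle between stack_base's own z axis and vertical below 0.05 rad and height (world z) of stack_base below 0.006 m and linear speed of each of beaker, stack_base below 0.02 m/s); the robot touches nothing.
It fails at once if the stack is pushed more than 50 mm from its place or knocked over (distance of stack_base from where it was at the start of the episode above 0.05 m or angle between stack_base's own z axis and vertical above 0.4 rad).
It fails at once if the beaker is dropped (falls free from more than about 20 mm) (linear speed of beaker above 0.65 m/s and contact force between beaker and the fingers below 0.02 N and contact force between beaker and the arm below 0.02 N).
It fails at once if the dish, the slide box or the dropper bottle is shifted more than 30 mm or tipped over (distance of any of dish, slide_box, dropper from where it was at the start of the episode above 0.03 m or angle between any of dropper, dish, slide_box's own z axis and vertical above 0.5 rad).
It also fails if it takes over 54 s, if anything falls off the work surface, if the arm or the gripper's body presses on something with over 40 N, if the wrist force passes 120 N, or if a joint passes its speed limit or range.

ROBOT

A 6-joint arm with a two-finger parallel gripper is mounted at the origin on the work surface. World frame = base frame: x ahead of the robot, y to its left, z up, the work surface at z = 0. Lengths are in m, angles in rad, forces in N, time in s.
With the tool pointing down it reaches from about 0.25 to 0.775 m from the base axis. Payload 4 kg.
Tool frame: the origin (TCP) lies on the centre line of the jaws, within the pads' length; the fingertips stand robot.tips_ahead ahead of it and the grasp point (between the pads) lies 8 mm behind it (robot.tips_ahead is the distance from the TCP to the fingertips, in m); z points along the fingers, y is the line along which they close (so a half turn about z gives the same grasp; the last joint's range is limited). The gripper opens to 94 mm and grips with 3 to 60 N. Pads are 16 mm wide; open, the fingers measure 119 mm over their backs; the gripper's body (75 mm by 177 mm) begins 78 mm behind the grasp point.
Start: joints at [-0.103, 0.087, 1.371, -0, 1.684, -0.103], TCP at [0.55, -0, 0.217] pointing down, gripper open.
Joint ranges: [-3.1, 3.1], [-0.76, 2.03], [0.27, 2.55], [-1.08, 4.22], [0.17, 2.65], [-2.57, 2.57]. Speed limits (rad/s): [2.79, 2.79, 3.14, 3.14, 3.14, 3.14].

INTERFACE

Orientations are given as [roll, pitch, yaw] about the fixed x, y, z axes, in that order (R = Rz(yaw) Ry(pitch) Rx(roll)).
In Python, from bench import robot, snapshot, close_job, spotter gives the robot as it stands. The module is installed in compiled form; this text tells all that it offers.
- The arm moves only by the tool servo_tool, never from a script. Its argument "commands" is one flat list of numbers, 7 for each row, row after row: the shift along the tool's x, y, z in m, then the turn, a rotation vector about the tool's x, y, z in degrees, then the finger opening in m, from 0 to 0.094. In form: [x, y, z, ax, ay, az, grip, x, y, z, ax, ay, az, grip, ...]. A call has 1 to 10 rows; each row is the pose to reach, as a shift and turn from the pose commanded when the call began, along the tool's axes at that moment; what a row does not reach only later rows make up. A row lasts 1/8 s, in which the tool goes at most 62.5 mm and 10.7 degrees, less where a joint would pass 70% of its speed; a pose out of reach is approached as far as the arm can. A call with a gripper value outside its range is refused whole. The fingers move at their own pace and stop on an object; the grip force is fixed at half the most. Time passes only in rows, so rows that repeat a pose let the fingers close. It gives the time, the measured TCP pose, the force, the opening and the grip force at its end, in the units of the state.
- robot.get_obs(): the state, without advancing time (a new reading comes with each control period).
- snapshot(name): name is "scene" or "side" or "wrist"; returns a dict with "img" (420x560x3 uint8, blue, green, red), "camera_matrix" (3x3 intrinsics, pixels), "extrinsics" (4x4, takes a point from camera to world coordinates); the wrist camera has in their place "hand_eye" (4x4, takes a point from camera to tool coordinates, whose origin is the TCP and whose axes are the flange's). Camera axes: x right, y down, z forward; pixel columns grow to the right and rows downward; lengths in m; the calibration is good to about 2 mm. The wrist camera is an equidistant fisheye: a pixel r from the principal point sees the ray r / f radians off the axis. A picture is of the moment at which its call begins: read the wrist's pose just before it. There is no depth.
- close_job(): hands the job in; it is judged then, once.
Trained networks look in a picture, given as the dict that the camera call returned (one of the last four; its "shot" number tells which), for a name from the list of things; names that differ only in an ending like _2 or _b are one class to them, and where a whole thing is asked for, a point or a joint stands for the part that bears it (a point fixed in the world has none). Each returns a list of dicts, best first, with "conf" (0 to 1); they miss things now and then, are a little off and sometimes report something else, mostly with a low value. They report only what shows in the picture. A call takes as long as a camera call. They do not tell look-alikes from the thing itself.
- spotter.trace(name, picture): "region" (420x560 bool, what is visible of it) and "box" ([left, top, width, height] in pixels, round what is visible of it).
The state is a dict: "time": time; "joint_positions": joint angles; "qvel": joint speeds; "joint_torque": joint torques, N m; "tool_pos": TCP position; "ee_rot": TCP orientation; "wrist_force": force on the tool from outside, world axes, zero at the start; "wrist_torque": the same for the moment, N m; "width": finger opening in m; "finger_force": force on a finger pad.
Only numpy, scipy, OpenCV 4.12 (cv2) and the standard library are available. Lean on these libraries where they do the work, as an engineer would, in place of code of your own. Each camera call takes 0.05 s, during which the arm holds its last target. There are 200 camera calls.

## Working session

There is one attempt and no reset: what is moved stays moved. The work goes in short steps, Python scripts to look and compute and a tool call to move; the robot and the scene stay as the last step left them, time stands still between calls to the robot, and variables do not carry over. Pictures are saved under pics/ and viewed, at most 10 in all, crops included, and the job is handed in when it is done.

Besides the shell and the picture viewer there is one more tool, called after ">>>" as a command line: name --argument value ..., lists and objects as JSON in quotes. servo_tool: Moves the arm, as the interface text tells. Its arguments: {"type":"object","properties":{"commands":{"type":"array","items":{"type":"number"}}},"required":["commands"]}

```bash
mkdir -p pics; cat > h.py <<'E'
import numpy as np, cv2
from bench import robot, snapshot, close_job, spotter
def ray(s,px):
    K=s["camera_matrix"];T=s["extrinsics"]
    d=T[:3,:3]@np.linalg.inv(K)@np.array([px[0],px[1],1.]);return T[:3,3],d
def onz(s,px,z):
    o,d=ray(s,px);return o+d*(z-o[2])/d[2]
def proj(s,P):
    T=np.linalg.inv(s["extrinsics"]);p=T[:3,:3]@np.asarray(P,float)+T[:3,3];q=s["camera_matrix"]@p;return q[:2]/q[2]
E
python3 - <<'E'
from h import *
o=robot.get_obs();print(o,robot.tips_ahead)
ims=[]
for n in("scene","side"):
    s=snapshot(n);im=s["img"].copy();print(n,s["extrinsics"].round(3).tolist(),s["camera_matrix"].tolist())
    for k in("beaker","stack_top","stack_base","dish","slide_box","dropper"):
        for r in spotter.trace(k,s)[:3]:
            x,y,w,h=r["box"];print(n,k,round(r["conf"],2),r["box"],onz(s,(x+w/2,y+h),0).round(3))
    cv2.imwrite(f"pics/{n}0.png",im)
E
```

```text
{'time': 0.0, 'joint_positions': array([-1.03097592e-01,  8.79613819e-02,  1.37221413e+00,  1.70199281e-05,
        1.68359083e+00, -1.03136352e-01]), 'qvel': array([ 6.35981325e-04,  1.61394662e-03,  1.02917527e-03, -2.26218638e-05,
       -7.17187761e-04,  8.81780711e-04]), 'joint_torque': array([ 1.28542815e-03, -3.40182602e+01, -3.02423716e+01,  7.18220207e-02,
        3.29729996e-02, -1.13141955e-04]), 'tool_pos': array([5.49490793e-01, 5.51647264e-05, 2.15321014e-01]), 'ee_rot': array([-3.13943226e+00, -2.40614829e-04,  1.57083672e+00]), 'wrist_force': array([-0.07691631,  0.36929527, -0.27936988]), 'wrist_torque': array([ 0.01038432, -0.01906348,  0.00108656]), 'finger_force': 0.0, 'width': 0.09404826634632574} 0.011
scene [[0.673, 0.579, -0.459, 0.983], [0.739, -0.527, 0.419, -0.384], [0.001, -0.622, -0.783, 0.775], [0.0, 0.0, 0.0, 1.0]] [[402.08298980031805, 0.0, 276.58539540146813], [0.0, 402.08298980031805, 210.1205859711297], [0.0, 0.0, 1.0]]
scene beaker 0.87 [187.5, 237.8, 35.2, 34.7] [ 0.552 -0.203  0.   ]
scene beaker 0.72 [159.0, 197.5, 28.0, 38.3] [ 0.422 -0.2    0.
[... 610 characters left out ...]
18.7299329671951], [0.0, 0.0, 1.0]]
side beaker 0.69 [273.8, 258.1, 43.6, 43.9] [ 0.527 -0.212  0.   ]
side beaker 0.67 [199.2, 225.6, 45.0, 38.5] [ 0.408 -0.071  0.   ]
side beaker 0.64 [190.9, 268.3, 53.9, 41.1] [ 0.389 -0.201  0.   ]
side stack_top 0.69 [209.9, 152.7, 25.6, 14.7] [0.454 0.405 0.   ]
side stack_base 0.59 [213.4, 164.4, 21.9, 26.2] [0.444 0.253 0.   ]
side dish 0.71 [315.3, 161.7, 34.2, 22.0] [0.739 0.228 0.   ]
side dish 0.31 [210.7, 148.8, 24.5, 18.2] [0.455 0.407 0.   ]
side slide_box 0.72 [212.4, 148.3, 24.0, 17.3] [0.461 0.417 0.   ]
side slide_box 0.69 [386.9, 272.9, 75.6, 64.8] [ 0.711 -0.34   0.   ]
side dropper 0.82 [355.5, 198.7, 15.6, 33.0] [ 0.732 -0.02   0.   ]
```

```bash
python3 -c "
import cv2,numpy as np
a=cv2.imread('pics/scene0.png')[90:400,140:450];b=cv2.imread('pics/side0.png')[130:350,170:480]
cv2.imwrite('pics/a.png',cv2.resize(a,None,fx=1.9,fy=1.9,interpolation=2));cv2.imwrite('pics/b.png',cv2.resize(b,None,fx=2.5,fy=2.5,interpolation=2))"
```

```text
(no output)
```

View pics/a.png

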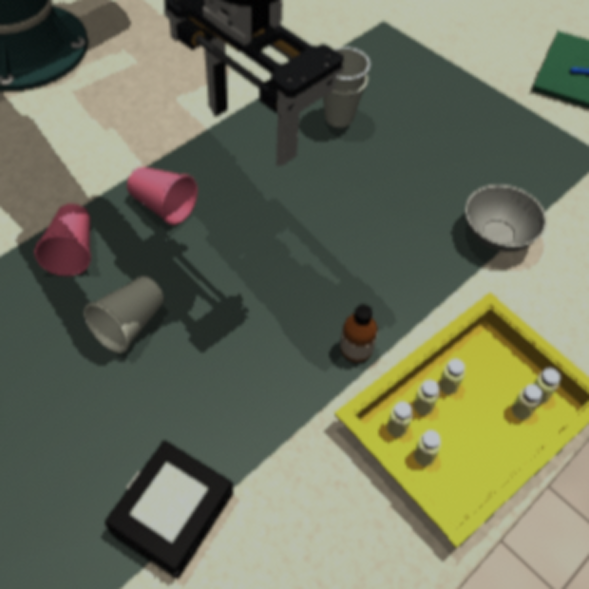

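View pics/b.png

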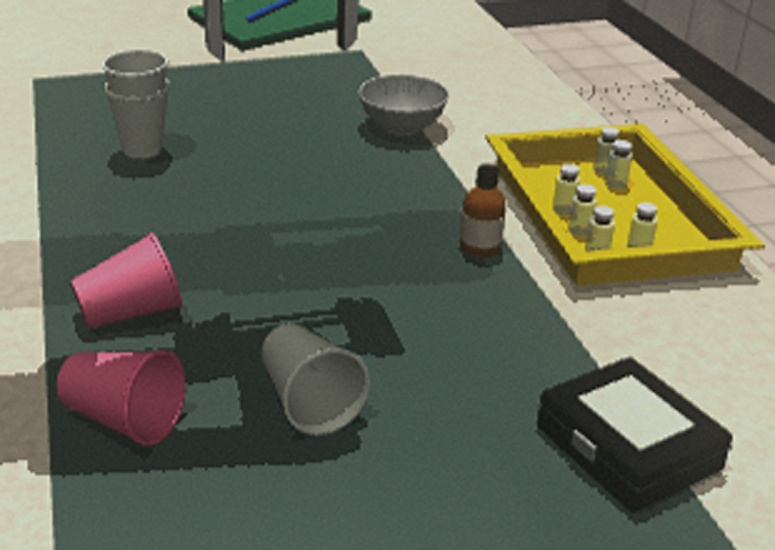

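The first crop shows the grey-white target beaker at about (205,255) in the full scene image, mouth toward the lower left, with two pink decoys nearby. The stack is at about (320,137), partly behind the gripper. In the side view the beaker is at (295,280) and the stack at (225,172), unobstructed.

```bash
cat >> h.py <<'E'
from scipy.optimize import minimize
def cup(base,ax):
    ax=np.asarray(ax,float)/np.linalg.norm(ax);u=np.cross(ax,[.3,.5,.8]);u/=np.linalg.norm(u);v=np.cross(ax,u)
    t=np.linspace(0,2*np.pi,40)[:,None]
    return np.vstack([base+h*ax+r*(np.cos(t)*u+np.sin(t)*v) for h,r in((0,.0205),(.072,.032),(.073,.0335),(.076,.0335))])
S=4
def mask(s,cups):
    m=np.zeros((420*S,560*S),np.uint8)
    for P in cups:
        q=np.array([proj(s,p) for p in P]);cv2.fillConvexPoly(m,cv2.convexHull(np.round((q+.5)*S).astype(np.int32)),255)
    return cv2.resize(m,(560,420),interpolation=cv2.INTER_AREA)/255.
def lying(p):
    x,y,a=p; e=np.radians(10); return [cup(np.array([x,y,.020]),[np.cos(a)*np.cos(e),np.sin(a)*np.cos(e),np.sin(e)])]
def stack(p,n=2): return [cup(np.array([p[0],p[1],.026*i]),[0,0,1]) for i in range(n)]
def fit(obs,model,x0,step):
    def c(p): return sum(1-np.minimum(m:=mask(s,model(p)),r).sum()/np.maximum(m,r).sum() for s,r in obs)
    x0=np.array(x0,float);sim=np.vstack([x0]+[x0+np.eye(len(x0))[i]*step[i] for i in range(len(x0))])
    r=minimize(c,x0,method="Nelder-Mead",options=dict(initial_simplex=sim,maxiter=120,xatol=2e-4,fatol=1e-4));return r.x,r.fun
def best(s,names,pt):
    rs=[r for k in names for r in spotter.trace(k,s) if r["box"][0]<=pt[0]<=r["box"][0]+r["box"][2] and r["box"][1]<=pt[1]<=r["box"][1]+r["box"][3]]
    return rs
E
python3 - <<'E'
from h import *
A=snapshot("scene");B=snapshot("side")
oa=best(A,["beaker"],(205,255))[0]["region"].astype(float);ob=best(B,["beaker"],(295,280))[0]["region"].astype(float)
for a0 in(-1.2,-1.8):print("beaker",fit([(A,oa),(B,ob)],lying,[.53,-.17,a0],[.02,.02,.3]))
for o in((A,oa),),((B,ob),):print(fit(o,lying,[.53,-.17,-1.4],[.02,.02,.3]))
m=np.zeros((420,560))
for k in("beaker","stack_top","stack_base"):
    for r in spotter.trace(k,B):
        x,y,w,h=r["box"]
        if 205<x+w/2<240 and y<200: m=np.maximum(m,r["region"]);print(k,r["box"],r["conf"])
# white-pixel mask in the side view
hsv=cv2.cvtColor(B["img"],cv2.COLOR_BGR2HSV);print("rows",[int(x) for x in np.where(m.any(1))[0][[0,-1]]],[int(x) for x in np.where(m.any(0))[0][[0,-1]]])
print("stack",fit([(B,m)],stack,[.44,.27],[.02,.02]))
for n,x0 in(("dish",(A,B)),):
  for s in(A,B):
    for k in("dish","dropper","slide_box"):
      r=max(spotter.trace(k,s),key=lambda r:r["conf"],default=None)
      if r is None: continue
      ys,xs=np.where(r["region"]);print(k,onz(s,(xs.mean(),ys.mean()),dict(dish=.022,dropper=.04,slide_box=.025)[k]).round(3))
E
```

```text
beaker (array([ 0.52225443, -0.13818593, -1.39415845]), np.float64(0.12525281987828696))
beaker (array([ 0.52208797, -0.13872056, -1.38844672]), np.float64(0.12392485720532087))
(array([ 0.5226357 , -0.13944399, -1.37430323]), np.float64(0.05820208623829448))
(array([ 0.52221494, -0.13651295, -1.3898264 ]), np.float64(0.03875887202329176))
stack_top [210.3, 146.8, 27.6, 23.4] 0.96
stack_base [213.3, 161.8, 23.9, 30.5] 0.72
rows [149, 192] [211, 236]
stack (array([0.45004271, 0.25972185]), np.float64(0.052201252698720224))
dish [0.738 0.26  0.022]
dropper [ 0.736 -0.011  0.04 ]
slide_box [ 0.741 -0.282  0.025]
dish [0.745 0.266 0.022]
dropper [ 0.73  -0.011  0.04 ]
slide_box [ 0.732 -0.288  0.025]
```

```bash
cat > mv.py <<'E'
import numpy as np, json, sys, os
from scipy.spatial.transform import Rotation as R
F='cmd.json'
def cur():
    if not os.path.exists(F): return np.array([.55,0,.217]),R.from_euler('xyz',[np.pi,0,np.pi/2])
    d=json.load(open(F));return np.array(d['p']),R.from_quat(d['q'])
def save(p,r): json.dump(dict(p=list(map(float,p)),q=r.as_quat().tolist()),open(F,'w'))
def target(gp,yaw,tilt,back=0):
    """gp grasp point; yaw of closing axis (deg); tilt about closing axis; back off along tool"""
    r=R.from_euler('xyz',[np.pi,0,np.pi/2])*R.from_euler('z',-yaw,degrees=True)*R.from_euler('y',tilt,degrees=True)
    d=r.as_matrix()[:,2];return np.asarray(gp,float)+d*(.008-back),r
def plan(lst):
    """rows relative to current command; the last becomes the command"""
    p0,r0=cur()
    for p,r in lst:
        s=np.round(r0.inv().apply(p-p0),3);w=np.round((r0.inv()*r).as_rotvec(degrees=True),1);print(*s.tolist(),*w.tolist(),sep=', ')
    save(p0+r0.apply(s),r0*R.from_rotvec(w,degrees=True))
E
python3 - <<'E'
from mv import *
g=np.array([.5295,-.179,.028])
plan([target(g,10.4,40,.10)])
E
```

```text
-0.237, -0.01, 0.119, 3.6, 39.9, -10.0
```

>>> servo_tool --commands '[-0.237, -0.01, 0.05, 3.6, 39.9, -10.0, 0.094, -0.237, -0.01, 0.05, 3.6, 39.9, -10.0, 0.094, -0.237, -0.01, 0.05, 3.6, 39.9, -10.0, 0.094, -0.237, -0.01, 0.119, 3.6, 39.9, -10.0, 0.094, -0.237, -0.01, 0.119, 3.6, 39.9, -10.0, 0.094, -0.237, -0.01, 0.119, 3.6, 39.9, -10.0, 0.094, -0.237, -0.01, 0.119, 3.6, 39.9, -10.0, 0.094]'

```text
time: 2.22
tool_pos: [0.541, -0.2365, 0.1]
ee_rot: [3.137, -0.696, 1.757]
wrist_force: [-0.2, -0.0, 0.0]
width: 0.0943
finger_force: 0.0
```

```bash
python3 - <<'E'
from mv import *
from bench import robot
print(cur()[0],robot.get_obs()["tool_pos"])
g=np.array([.5295,-.179,.028])
plan([target(g,10.4,40,0)]); print(cur()[0])
E
```

```text
[ 0.54  -0.237  0.098] [ 0.54100696 -0.23646681  0.10003038]
0.0, 0.0, 0.1, 0.0, -0.0, 0.0
[ 0.52842813 -0.1737597   0.02140525]
```

>>> servo_tool --commands '[0, 0, 0.05, 0, 0, 0, 0.094, 0, 0, 0.1, 0, 0, 0, 0.094, 0, 0, 0.1, 0, 0, 0, 0.094, 0, 0, 0.1, 0, 0, 0, 0.04, 0, 0, 0.1, 0, 0, 0, 0.04, 0, 0, 0.1, 0, 0, 0, 0.04, 0, 0, 0.1, 0, 0, 0, 0.04, 0, 0, 0.1, 0, 0, 0, 0.04]'

```text
time: 3.22
tool_pos: [0.529, -0.1746, 0.0215]
ee_rot: [3.139, -0.697, 1.753]
wrist_force: [1.0, -2.2, 2.3]
width: 0.0582
finger_force: 28.6
```

```bash
python3 - <<'E'
from mv import *
p,r=cur(); p=p+[.0006,-.0008,.0003]
b=r.inv().apply(np.array([.5222,-.1385,.020])-p);a=np.radians([-1.39*57.2958,10]);ax=np.array([np.cos(a[1])*np.cos(a[0]),np.cos(a[1])*np.sin(a[0]),np.sin(a[1])])
print("base in tool",b.round(4),"axis in tool",r.inv().apply(ax).round(3))
_,rf=target([0,0,0],10.4,-40); pf=np.array([.57,-.15,.05])-rf.apply(b); print("TCP for base at z .05",pf,rf.apply(r.inv().apply(ax)))
p0,_=cur(); print((r.inv().apply([0,0,.09])).round(3)); plan([(pf,rf)])
E
```

```text
base in tool [ 0.027  -0.0002  0.0249] axis in tool [-0.643 -0.001 -0.766]
TCP for base at z .05 [ 0.57104167 -0.15457531  0.08643919] [-8.48537555e-04 -2.04971380e-06  9.99999640e-01]
[ 0.058  0.    -0.069]
0.05, 0.045, -0.043, 0.0, -80.0, 0.0
```

>>> servo_tool --commands '[0.03, 0, -0.035, 0, 0, 0, 0.04, 0.058, 0, -0.069, 0, 0, 0, 0.04, 0.054, 0.02, -0.056, 0, -20, 0, 0.04, 0.054, 0.02, -0.056, 0, -20, 0, 0.04, 0.05, 0.045, -0.043, 0, -80, 0, 0.04, 0.05, 0.045, -0.043, 0, -80, 0, 0.04, 0.05, 0.045, -0.043, 0, -80, 0, 0.04, 0.05, 0.045, -0.043, 0, -80, 0, 0.04, 0.05, 0.045, -0.043, 0, -80, 0, 0.04, 0.05, 0.045, -0.043, 0, -80, 0, 0.04]'

```text
time: 4.47
tool_pos: [0.5699, -0.1536, 0.0852]
ee_rot: [-3.141, 0.701, 1.755]
wrist_force: [-0.4, -0.8, -0.6]
width: 0.0583
finger_force: 29.1
```

>>> servo_tool --commands '[0, 0, 0, 0, 0, 0, 0.04, 0, 0, 0, 0, 0, 0, 0.04]'

```text
time: 4.72
tool_pos: [0.571, -0.1555, 0.0864]
ee_rot: [3.14, 0.697, 1.751]
wrist_force: [-0.3, -1.1, -0.1]
width: 0.0585
finger_force: 29.1
```

```bash
python3 - <<'E'
from h import *
from mv import cur
o=robot.get_obs();print(o["time"],cur()[0],o["tool_pos"],o["ee_rot"],o["width"],o["joint_positions"].round(2))
s=snapshot("side");a=snapshot("scene")
for q,n in((s,"side"),(a,"scene")):
    c=proj(q,[.57,-.15,.09]).astype(int)
    im=q["img"].copy();P=cup(np.array([.57,-.15,.05]),[0,0,1])
    for p in P: cv2.circle(im,tuple(int(v) for v in proj(q,p)),0,(0,0,255),-1)
    cv2.imwrite(f"pics/{n}1.png",cv2.resize(im[c[1]-70:c[1]+70,c[0]-65:c[0]+65],None,fx=3,fy=4*.75,interpolation=2))
x=[cv2.imread(f"pics/{n}1.png") for n in("side","scene")];cv2.imwrite("pics/c1.png",np.hstack(x))
E
```

```text
4.725 [ 0.57071946 -0.15515611  0.08651554] [ 0.57102819 -0.15550254  0.08637171] [3.13998244 0.69672655 1.75088461] 0.05848480885340975 [ 0.    0.19  1.69 -0.74  1.22  0.07]
```

View pics/c1.png

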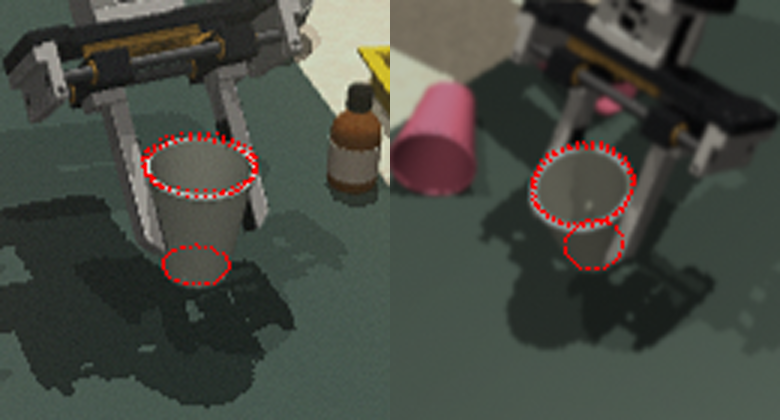

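The red overlay, which is the expected upright cup at base height 50 mm, matches the held cup to about 1 px in both views. The cup is upright and perhaps 2 mm low.

>>> servo_tool --commands '[0.014, 0, 0.017, 0, 0, 0, 0.04, 0.0283, 0, 0.0337, 0, 0, 0, 0.04, 0.0283, 0, 0.0337, 0, 0, 0, 0.04, 0.0283, 0, 0.0337, 0, 0, 0, 0.04]'

```text
time: 5.32
tool_pos: [0.5705, -0.1553, 0.0413]
ee_rot: [-3.141, 0.698, 1.753]
wrist_force: [0.8, 0.7, -0.5]
width: 0.0574
finger_force: 28.9
```

>>> servo_tool --commands '[0.0006, 0, 0.0008, 0, 0, 0, 0.04, 0.0013, 0, 0.0015, 0, 0, 0, 0.04, 0.0013, 0, 0.0015, 0, 0, 0, 0.04]'

```text
time: 5.7
tool_pos: [0.5709, -0.1551, 0.0403]
ee_rot: [3.14, 0.698, 1.752]
wrist_force: [-0.7, 0.8, -0.2]
width: 0.0573
finger_force: 28.9
```

>>> servo_tool --commands '[0.0006, 0, 0.0008, 0, 0, 0, 0.04, 0.0013, 0, 0.0015, 0, 0, 0, 0.04, 0.0013, 0, 0.0015, 0, 0, 0, 0.04]'

```text
time: 6.08
tool_pos: [0.5707, -0.1551, 0.0379]
ee_rot: [3.141, 0.698, 1.752]
wrist_force: [0.0, 0.5, -0.5]
width: 0.0578
finger_force: 28.9
```

```bash
python3 - <<'E'
from h import *
o=robot.get_obs();print(o["time"],o["tool_pos"],o["wrist_force"],o["width"])
xs=[]
for n in("side","scene"):
    q=snapshot(n)
    c=proj(q,[.57,-.15,.04]).astype(int)
    im=q["img"].copy();P=cup(np.array([.57,-.15,.0]),[0,0,1])
    for p in P: cv2.circle(im,tuple(int(v) for v in proj(q,p)),0,(0,0,255),-1)
    xs.append(cv2.resize(im[c[1]-50:c[1]+50,c[0]-45:c[0]+45],None,fx=4,fy=4,interpolation=2))
cv2.imwrite("pics/c2.png",np.hstack(xs))
E
```

```text
6.075 [ 0.5706752  -0.1550714   0.03789519] [ 0.00803782  0.50955053 -0.46502544] 0.05781180794604919
```

View pics/c2.png

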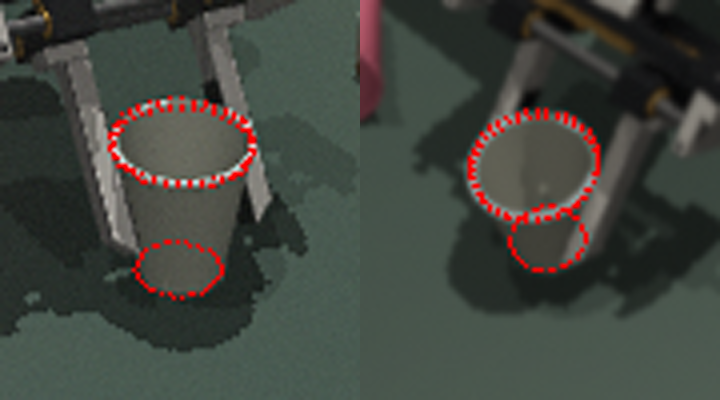

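The overlay of a standing cup matches in both views, so the base is within 1–2 mm of the bench. I'll go down until there is contact.

>>> servo_tool --commands '[0.0006, 0, 0.0008, 0, 0, 0, 0.04, 0.0013, 0, 0.0015, 0, 0, 0, 0.04, 0.0013, 0, 0.0015, 0, 0, 0, 0.04]'

```text
time: 6.55
tool_pos: [0.5709, -0.1552, 0.0367]
ee_rot: [3.14, 0.699, 1.752]
wrist_force: [-0.4, 0.9, 2.5]
width: 0.0571
finger_force: 28.8
```

>>> servo_tool --commands '[0.0003, 0, 0.0004, 0, 0, 0, 0.04, 0.0003, 0, 0.0004, 0, 0, 0, 0.04, 0.0003, 0, 0.0004, 0, 0, 0, 0.07, 0.0003, 0, 0.0004, 0, 0, 0, 0.094, 0.0003, 0, 0.0004, 0, 0, 0, 0.094, 0.0003, 0, 0.0004, 0, 0, 0, 0.094, 0.0003, 0, 0.0004, 0, 0, 0, 0.094]'

```text
time: 7.42
tool_pos: [0.5707, -0.1551, 0.0354]
ee_rot: [3.141, 0.698, 1.752]
wrist_force: [0.2, -1.2, 0.3]
width: 0.0941
finger_force: 0.0
```

```bash
python3 - <<'E'
from h import *
from mv import *
o=robot.get_obs();print(o["time"],o["width"],o["finger_force"])
p,r=cur();s=3*np.array([.0013,0,.0015])+[.0283,0,.0337]+np.array([.0003,0,.0004]);p=p+r.apply(s);save(p,r);print(p,o["tool_pos"])
A=snapshot("scene");B=snapshot("side")
obs=[]
for s in(A,B):
    c=proj(s,[.57,-.15,.04]); k=best(s,["beaker"],c);print([(x["box"],round(x["conf"],2)) for x in k]); obs.append((s,k[0]["region"].astype(float)))
f=lambda q:stack(q,1)
print(fit(obs,f,[.57,-.15],[.01,.01]),fit(obs[:1],f,[.57,-.15],[.01,.01]),fit(obs[1:],f,[.57,-.15],[.01,.01]))
# next: straight back then up to upright pose above
E
```

```text
7.425 0.09414548323560198 0.0
[ 0.57073519 -0.15505924  0.03605565] [ 0.57071884 -0.15506797  0.03542638]
[([209.2, 232.6, 32.0, 39.1], 0.8)]
[([293.0, 236.5, 36.1, 45.7], 0.83)]
(array([ 0.57085171, -0.15109325]), np.float64(0.14578645140842783)) (array([ 0.57162814, -0.15104655]), np.float64(0.04519300022952644)) (array([ 0.57125168, -0.14757545]), np.float64(0.08537820182721856))
```

```bash
python3 - <<'E'
from mv import *
_,r=target([0,0,0],0,0)
plan([(np.array([.571,-.150,.14]),r)])
E
```

```text
-0.063, 0.001, -0.083, 3.7, 39.9, 10.0
```

>>> servo_tool --commands '[0, 0, -0.055, 0, 0, 0, 0.094, 0, 0, -0.11, 0, 0, 0, 0.094, 0, 0, -0.11, 0, 0, 0, 0.094, -0.063, 0.001, -0.083, 3.7, 39.9, 10, 0.094, -0.063, 0.001, -0.083, 3.7, 39.9, 10, 0.094, -0.063, 0.001, -0.083, 3.7, 39.9, 10, 0.094, -0.063, 0.001, -0.083, 3.7, 39.9, 10, 0.094, -0.063, 0.001, -0.083, 3.7, 39.9, 10, 0.094, -0.063, 0.001, -0.083, 3.7, 39.9, 10, 0.094]'

```text
time: 8.75
tool_pos: [0.57, -0.1497, 0.1382]
ee_rot: [-3.139, 0.0, 1.57]
wrist_force: [-0.2, -0.1, 0.4]
width: 0.0939
finger_force: 0.0
```

```bash
python3 - <<'E'
from h import *
from mv import *
o=robot.get_obs();print(o["time"],cur()[0],o["tool_pos"],o["ee_rot"])
A=snapshot("scene");B=snapshot("side")
obs=[];f=lambda q:stack(q,1)
for s in(A,B):
    c=proj(s,[.571,-.15,.03]); k=best(s,["beaker"],c);print([(x["box"],round(x["conf"],2)) for x in k]); obs.append((s,k[0]["region"].astype(float))); print(fit(obs[-1:],f,[.57,-.15],[.01,.01]))
# stack again, both views
for s in(A,B):
    m=np.zeros((420,560));c=proj(s,[.45,.26,.05])
    for k in("stack_top",):
        for r in spotter.trace(k,s):
            x,y,w,h=r["box"]
            if abs(x+w/2-c[0])<15 and abs(y+h/2-c[1])<25: m=np.maximum(m,r["region"]);print(k,r["box"],round(r["conf"],2))
    if m.any():print("stack",fit([(s,m)],stack,[.45,.26],[.01,.01]))
w=snapshot("wrist");cv2.imwrite("pics/w.png",w["img"])
E
```

```text
8.75 [ 0.57073448 -0.14989946  0.14013435] [ 0.56997231 -0.14966051  0.13818274] [-3.13900028e+00  4.31011507e-04  1.57034649e+00]
[([210.2, 235.2, 30.0, 36.2], 0.85)]
(array([ 0.57160082, -0.15138754]), np.float64(0.15303107529108184))
[([295.8, 235.8, 37.3, 49.0], 0.69)]
(array([ 0.57160307, -0.14851081]), np.float64(0.05373631753903241))
stack_top [309.8, 113.4, 25.3, 24.2] 0.59
stack (array([0.43211517, 0.28013031]), np.float64(0.4576043685206309))
stack_top [209.5, 146.6, 25.6, 22.6] 0.71
stack (array([0.45331226, 0.32255491]), np.float64(0.542650267804007))
```

View pics/w.png

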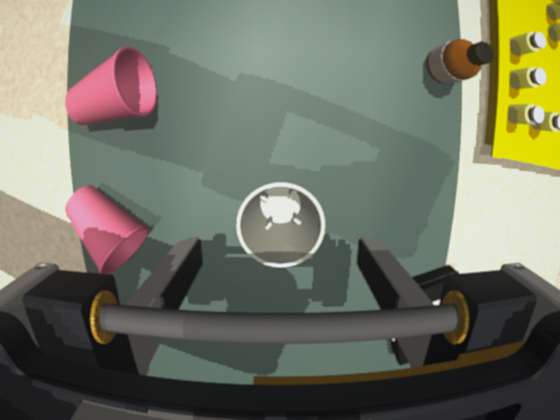

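The wrist view shows the beaker upright. Its rim circle is centred at about (281,224), midway between the fingers.

```bash
cat >> h.py <<'E'
from scipy.spatial.transform import Rotation as Ro
def wonz(s,px,z,o):
    K=s["camera_matrix"];d=np.array([(px[0]-K[0,2])/K[0,0],(px[1]-K[1,2])/K[1,1]]);th=np.hypot(*d)
    v=np.array([*(d/th*np.sin(th)),np.cos(th)]);H=s["hand_eye"];M=Ro.from_euler('xyz',o["ee_rot"]).as_matrix()
    c=M@H[:3,3]+o["tool_pos"];v=M@H[:3,:3]@v;return c+v*(z-c[2])/v[2]
E
python3 - <<'E'
from h import *
o=robot.get_obs();w=snapshot("wrist")
pts=[(237.5,224),(325,224),(281,183),(281,265.5)]
q=[wonz(w,p,.075,o).round(4) for p in pts];print(q);print(w["hand_eye"].round(3).tolist())
E
```

```text
[array([ 0.5398, -0.1487,  0.075 ]), array([ 0.6058, -0.1487,  0.075 ]), array([ 0.5726, -0.1175,  0.075 ]), array([ 0.5727, -0.1827,  0.075 ])]
[[-0.001, -0.968, -0.251, 0.072], [1.0, -0.002, 0.001, 0.0], [-0.002, -0.251, 0.968, -0.168], [0.0, 0.0, 0.0, 1.0]]
```

>>> servo_tool --commands '[0, 0.0025, 0.03, 0, 0, 0, 0.094, 0, 0.0025, 0.06, 0, 0, 0, 0.094, 0, 0.0025, 0.07, 0, 0, 0, 0.094, 0, 0.0025, 0.07, 0, 0, 0, 0.094, 0, 0.0025, 0.07, 0, 0, 0, 0.05, 0, 0.0025, 0.07, 0, 0, 0, 0.05, 0, 0.0025, 0.07, 0, 0, 0, 0.05, 0, 0.0025, 0.07, 0, 0, 0, 0.05]'

```text
time: 10.15
tool_pos: [0.5737, -0.1501, 0.0705]
ee_rot: [3.14, 0.0, 1.57]
wrist_force: [0.3, -0.3, 2.2]
width: 0.0656
finger_force: 30.0
```

```bash
python3 - <<'E'
from mv import *
p,r=cur();p=p+r.apply([0,.0025,.07]);save(p,r);print(p)
plan([(np.array([p[0],p[1],.23]),r),(np.array([.45,.13,.23]),r)])
E
```

```text
[ 0.57320871 -0.14987296  0.07013344]
0.0, -0.0, -0.16, 0.0, 0.0, 0.0
0.28, -0.123, -0.16, 0.0, 0.0, 0.0
```

>>> servo_tool --commands '[0, 0, -0.02, 0, 0, 0, 0.05, 0, 0, -0.06, 0, 0, 0, 0.05, 0, 0, -0.11, 0, 0, 0, 0.05, 0.03, -0.013, -0.16, 0, 0, 0, 0.05, 0.08, -0.035, -0.16, 0, 0, 0, 0.05, 0.13, -0.057, -0.16, 0, 0, 0, 0.05, 0.18, -0.079, -0.16, 0, 0, 0, 0.05, 0.23, -0.101, -0.16, 0, 0, 0, 0.05, 0.28, -0.123, -0.16, 0, 0, 0, 0.05, 0.28, -0.123, -0.16, 0, 0, 0, 0.05]'

```text
time: 11.4
tool_pos: [0.4489, 0.1329, 0.2301]
ee_rot: [3.142, -0.001, 1.576]
wrist_force: [0.7, -0.1, -0.4]
width: 0.0654
finger_force: 30.0
```

>>> servo_tool --commands '[0, 0, 0, 0, 0, 0, 0.05, 0, 0, 0, 0, 0, 0, 0.05]'

```text
time: 11.65
tool_pos: [0.4509, 0.129, 0.2296]
ee_rot: [-3.141, 0.0, 1.568]
wrist_force: [0.0, 0.2, -0.2]
width: 0.0653
finger_force: 30.0
```

```bash
python3 - <<'E'
from h import *
o=robot.get_obs();print(o["time"],o["tool_pos"],o["ee_rot"],o["width"])
w=snapshot("wrist")
im=w["img"].copy()
for k in("stack_top","stack_base","beaker"):
    for r in spotter.trace(k,w):print(k,round(r["conf"],2),r["box"])
B=snapshot("side");A=snapshot("scene")
U=[]
for s in(A,B):
    m=np.zeros((420,560));c=proj(s,[.45,.26,.05])
    for k in("stack_top","stack_base"):
        for r in spotter.trace(k,s):
            x,y,ww,h=r["box"]
            if abs(x+ww/2-c[0])<12 and abs(y+h/2-c[1])<25: m=np.maximum(m,r["region"]);print(k,r["box"],round(r["conf"],2))
    if m.any():print("stack",fit([(s,m)],stack,[.45,.26],[.01,.01]))
c=proj(B,[.45,.13,.19]).astype(int)
z=cv2.resize(B["img"][c[1]-50:c[1]+90,c[0]-60:c[0]+60],None,fx=2,fy=2,interpolation=2)
z=cv2.copyMakeBorder(z,0,420-280,0,0,0)
cv2.imwrite("pics/c3.png",np.hstack([im,z]))
E
```

```text
11.65 [0.45094722 0.12897291 0.22958799] [-3.14106963e+00  9.84071116e-05  1.56819467e+00] 0.06528607333876349
stack_top 0.62 [241.7, 31.4, 74.1, 68.4]
beaker 0.98 [216.8, 195.4, 121.4, 115.0]
beaker 0.82 [216.7, 356.0, 44.6, 21.8]
beaker 0.66 [218.2, 296.2, 39.8, 16.2]
beaker 0.29 [460.7, 267.8, 29.9, 22.3]
stack_top [310.7, 115.9, 24.3, 22.8] 0.91
stack_base [308.3, 127.7, 24.6, 29.9] 0.79
stack (array([0.45243421, 0.25596417]), np.float64(0.040572855894266735))
stack_top [211.4, 146.9, 24.6, 21.8] 0.65
stack_base [207.6, 160.1, 30.3, 32.7] 0.98
stack (array([0.44957067, 0.25650771]), np.float64(0.12602095553628168))
```

View pics/c3.png

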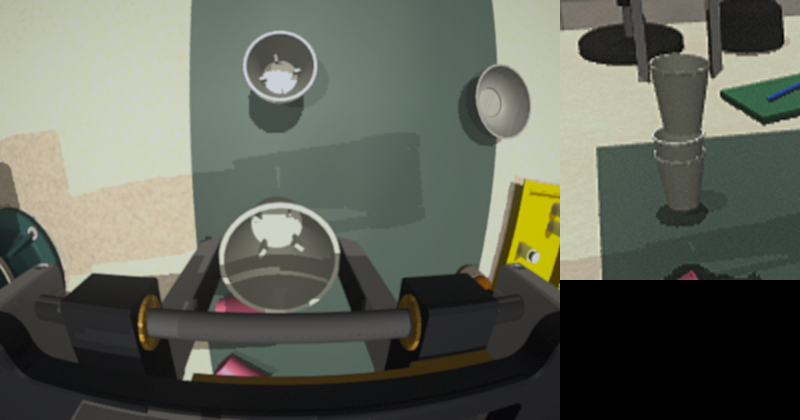

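The wrist view shows the stack-top rim centred at about (280,66) and the held beaker's rim at about (280,257). The side crop shows the held beaker hanging upright. Next I'll compute both centres in world coordinates.

```bash
python3 - <<'E'
from h import *
o=robot.get_obs();w=snapshot("wrist")
def circ(pts,z):
    q=np.array([wonz(w,p,z,o)[:2] for p in pts]);f=lambda p:np.sum((np.hypot(*(q-p[:2]).T)-p[2])**2)
    return minimize(f,[*q.mean(0),.033],method="Nelder-Mead",options=dict(xatol=1e-5,fatol=1e-12,maxiter=2000)).x.round(4),q.round(4).tolist()
g=cv2.threshold(cv2.cvtColor(w["img"],cv2.COLOR_BGR2GRAY),0,1,0)
r=spotter.trace("stack_top",w)[0]["region"].astype(np.uint8)
h=cv2.convexHull(np.vstack([c for c in cv2.findContours(r,0,2)[0]]))[:,0]
print("box",cv2.boundingRect(h))
print("stack",circ([(243,66),(317,66),(280,31.5),(280,102)],.101))
print("held",circ([(219.5,257),(341,257),(280,202),(280,312)],.2355))
print(o["tool_pos"])
E
```

```text
box (243, 32, 75, 72)
stack (array([0.4521, 0.2582, 0.0334]), [[0.4186, 0.2588], [0.4855, 0.2587], [0.4521, 0.2916], [0.452, 0.2247]])
held (array([0.4515, 0.1309, 0.0331]), [[0.4182, 0.133], [0.4847, 0.1328], [0.4513, 0.1638], [0.4512, 0.098]])
[0.45050179 0.13000145 0.22975338]
```

>>> servo_tool --commands '[0.04, 0, 0, 0, 0, 0, 0.05, 0.085, 0, 0, 0, 0, 0, 0.05, 0.115, 0, 0, 0, 0, 0, 0.05, 0.127, 0.0005, 0, 0, 0, 0, 0.05, 0.127, 0.0005, 0, 0, 0, 0, 0.05, 0.127, 0.0005, 0, 0, 0, 0, 0.05, 0.127, 0.0005, 0.02, 0, 0, 0, 0.05, 0.127, 0.0005, 0.04, 0, 0, 0, 0.05, 0.127, 0.0005, 0.045, 0, 0, 0, 0.05, 0.127, 0.0005, 0.045, 0, 0, 0, 0.05]'

```text
time: 13.5
tool_pos: [0.4512, 0.2565, 0.185]
ee_rot: [-3.141, -0.0, 1.569]
wrist_force: [-0.1, -1.0, -0.6]
width: 0.0658
finger_force: 30.0
```

```bash
python3 - <<'E'
from h import *
o=robot.get_obs();print(o["time"],o["tool_pos"],o["wrist_force"])
xs=[];zb=o["tool_pos"][2]-.0705
for n in("side","scene"):
    q=snapshot(n);c=proj(q,[.45,.258,.09]).astype(int);im=q["img"].copy()
    for P in stack((.452,.258)):
        for p in P[80:]: cv2.circle(im,tuple(int(v) for v in proj(q,p)),0,(0,0,255),-1)
    for p in cup(np.array([.452,.258,zb]),[0,0,1])[120:]: cv2.circle(im,tuple(int(v) for v in proj(q,p)),0,(0,255,0),-1)
    xs.append(cv2.resize(im[max(c[1]-60,0):c[1]+50,c[0]-45:c[0]+45],(400,490),interpolation=2))
cv2.imwrite("pics/c4.png",np.hstack(xs))
E
```

```text
13.5 [0.45115383 0.25648937 0.18501998] [-0.06570047 -1.02141061 -0.6239037 ]
```

View pics/c4.png

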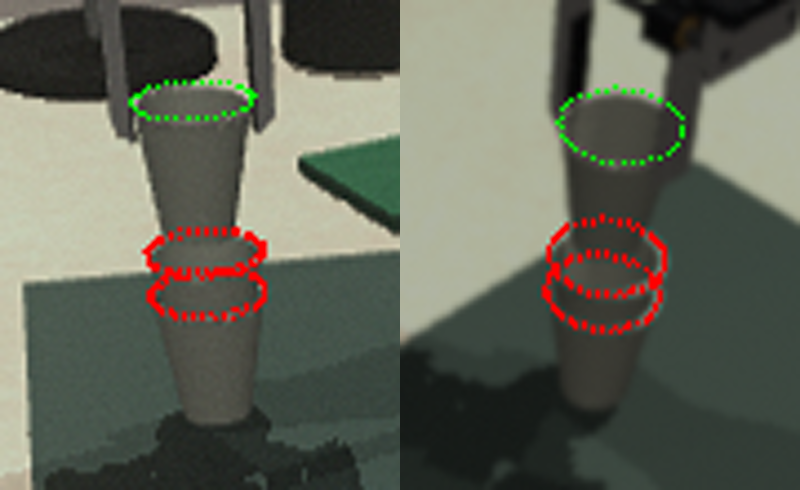

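The held cup is concentric above the stack in both views, with no side offset beyond a pixel. I'll lower it.

>>> servo_tool --commands '[0, 0, 0.012, 0, 0, 0, 0.05, 0, 0, 0.024, 0, 0, 0, 0.05, 0, 0, 0.036, 0, 0, 0, 0.05, 0, 0, 0.048, 0, 0, 0, 0.05, 0, 0, 0.055, 0, 0, 0, 0.05, 0, 0, 0.055, 0, 0, 0, 0.05, 0, 0, 0.055, 0, 0, 0, 0.05]'

```text
time: 14.48
tool_pos: [0.4512, 0.2573, 0.1303]
ee_rot: [3.141, -0.001, 1.57]
wrist_force: [0.6, -0.4, -0.2]
width: 0.0655
finger_force: 30.0
```

>>> servo_tool --commands '[0, 0, 0.002, 0, 0, 0, 0.05, 0, 0, 0.004, 0, 0, 0, 0.05, 0, 0, 0.005, 0, 0, 0, 0.05, 0, 0, 0.005, 0, 0, 0, 0.05]'

```text
time: 14.98
tool_pos: [0.451, 0.2572, 0.1248]
ee_rot: [-3.141, -0.0, 1.57]
wrist_force: [-0.2, 0.0, 0.5]
width: 0.0655
finger_force: 30.0
```

>>> servo_tool --commands '[0, 0, 0.001, 0, 0, 0, 0.05, 0, 0, 0.002, 0, 0, 0, 0.05, 0, 0, 0.002, 0, 0, 0, 0.05]'

```text
time: 15.35
tool_pos: [0.4511, 0.2572, 0.1229]
ee_rot: [3.142, -0.0, 1.57]
wrist_force: [0.5, -0.6, -0.2]
width: 0.0658
finger_force: 30.0
```

>>> servo_tool --commands '[0, 0, 0.001, 0, 0, 0, 0.05, 0, 0, 0.001, 0, 0, 0, 0.05, 0, 0, 0.001, 0, 0, 0, 0.05]'

```text
time: 15.72
tool_pos: [0.4514, 0.2573, 0.1224]
ee_rot: [3.141, -0.001, 1.57]
wrist_force: [1.3, 0.1, 2.9]
width: 0.0655
finger_force: 30.0
```

Contact comes at the predicted depth of 0.1224. I'll release and rise.

>>> servo_tool --commands '[0, 0, 0.0005, 0, 0, 0, 0.065, 0, 0, 0.0005, 0, 0, 0, 0.072, 0, 0, 0.0005, 0, 0, 0, 0.094, 0, 0, 0.0005, 0, 0, 0, 0.094, 0, 0, 0.0005, 0, 0, 0, 0.094, 0, 0, -0.03, 0, 0, 0, 0.094, 0, 0, -0.08, 0, 0, 0, 0.094, 0, 0, -0.12, 0, 0, 0, 0.094, 0, 0, -0.12, 0, 0, 0, 0.094]'

```text
time: 16.85
tool_pos: [0.4527, 0.2579, 0.2461]
ee_rot: [3.134, -0.004, 1.57]
wrist_force: [0.1, -0.6, -0.5]
width: 0.0941
finger_force: 0.0
```

```bash
python3 - <<'E'
from h import *
o=robot.get_obs();print(o["time"],o["tool_pos"],o["width"])
xs=[]
for n in("side","scene"):
    q=snapshot(n);c=proj(q,[.45,.258,.07]).astype(int);im=q["img"].copy()
    for P in stack((.452,.258),3)[::2]:
        for p in P[120::3]: cv2.circle(im,tuple(int(v) for v in proj(q,p)),0,(0,0,255),-1)
    xs.append(cv2.resize(im[max(c[1]-50,0):c[1]+50,c[0]-40:c[0]+40],(400,500),interpolation=2))
cv2.imwrite("pics/c5.png",np.hstack(xs))
E
```

```text
16.85 [0.45270859 0.25790634 0.24613041] 0.0940963225217836
```

View pics/c5.png

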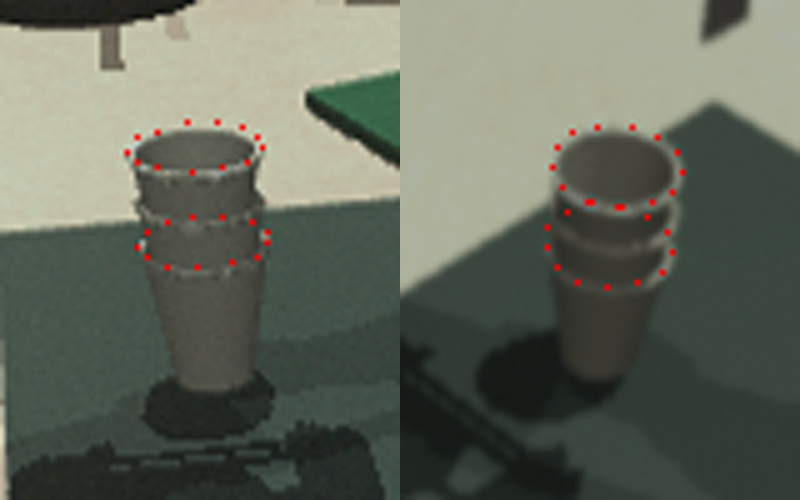

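The three lips are evenly spaced and match the fully nested model, and the gripper is clear of the stack.

```bash
python3 -c "
from bench import close_job
print(close_job())"
```

```text
the job is handed in; nothing more can be done
None
```

I stood the beaker on its base, let go, gripped it again, and nested it in the top beaker of the stack. The job is handed in at about 17 s. The last pictures show three evenly spaced rims with the gripper clear, but the hand-in returned no verdict.

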